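# Cap the table chopper and hold it on pulse

### The arm

A 6-joint arm with a two-finger parallel gripper is mounted at the origin on a cart in front of the work surface, level with it; the furniture and walls round the work are solid. World frame = base frame: x ahead of the robot, y to its left, z up, the work surface at z = 0. Lengths are in m, angles in rad, forces in N, time in s.
With the tool pointing down it reaches from about 0.275 to 0.775 m from the base axis. Payload 14.6 kg.
Tool frame: the origin (TCP) lies midway between the tips of the shut fingers; the grasp point (between the pads) lies 19 mm behind it; z points along the fingers, y is the line along which they close (so a half turn about z gives the same grasp; the last joint's range is limited). The gripper opens to 85 mm and grips with 20 to 120 N. Pads are 22 mm wide; open, the fingers measure 114 mm over their backs; the gripper's body (76 mm by 85 mm) begins 54 mm behind the grasp point. The pads swing forward as they close: fully open they stand 13 mm farther back than shut.
Start: joints at [-1.418, 0.263, -0.048, 1.259, 0, 1.415], TCP at [0.159, -0.5, 0.205] pointing down, gripper open.
Joint ranges: [-2.65, 2.65], [-0.89, 1.7], [-1.18, 1.37], [-2.13, 2.11], [-1.35, 1.29], [-3.14, 3.14]. Speed limits (rad/s): [1.89, 1.89, 2.57, 2.79, 3.14, 3.14].

### API

Orientations are given as a 3x3 rotation matrix whose columns are the frame's x, y, z axes.
In Python, from bench import * gives the robot as it stands.
- The arm moves only by the shell command python3 -m handwheel 'ROWS' [FORCE]. ROWS is JSON, a list of rows, each an object of numbers: "x", "y", "z": the shift along the tool's x, y, z in mm; "twist": the turn about the tool's z in degrees; "hand": the finger opening in mm, from 0 to 85.4. A call has 1 to 8 rows; each row shifts and turns the commanded pose from where the row before left it, along the tool's axes as they then stand; what a row does not reach is not made up. A row lasts 1/12 s, in which the tool goes at most 41.7 mm and 7.16 degrees, less where a joint would pass 70% of its speed; a pose out of reach is approached as far as the arm can. A call with a gripper value outside its range is refused whole. The fingers move at their own pace and stop on an object; FORCE is the grip in N (left out, the last holds). Time passes only in rows, so rows that do not move let the fingers close. It gives the time, the measured TCP pose, the force, the opening and the grip force at its end, in the units of the state.
- observe(): the state, without advancing time (a new reading comes with each control period).
- get_image(name): name is "side" or "top" or "wrist"; returns a dict with "frame" (480x640x3 uint8, red, green, blue), "range_z" (480x640 float32, m along the optical axis (not along the pixel's ray), 0 where there is no reading), "vertical_fov" (degrees; the focal length in pixels is half the picture's height over the tangent of half this angle, whatever the lens; pixels are square), "cx", "cy" (the principal point, pixels), "xyz" and "orientation" of the camera in the world. Camera axes: x right, y up, looking along -z (the intrinsics and any distortion apply to the point x, -y, -z); pixel columns grow to the right and rows downward; lengths in m; the calibration is good to about 2 mm. The wrist camera is an equidistant fisheye: a pixel r from the principal point sees the ray r / f radians off the axis. A picture is of the moment at which its call begins.
- job_done(): hands the job in; it is judged then, once.
The state is a dict: "t": time; "qpos": joint angles; "joint_velocities": joint speeds; "effort": joint torques, N m; "tcp_pos": TCP position; "eef_rot": TCP orientation; "contact_force": force on the tool from outside, world axes, zero at the start; "wrist_torque": the same for the moment, N m; "width": opening from 0.0 (shut) to 1.0 (fully open); "grasp_force": force on a finger pad.
Only numpy, scipy, OpenCV 4.12 (cv2) and the standard library are available. Lean on these libraries where they do the work, as an engineer would, in place of code of your own. Each camera call takes 0.05 s, during which the arm holds its last target. There are 200 camera calls.

### The job

Gently lower the hinged cover of the pale metal table chopper until it is fully closed, then put the winged cap into the round socket in the cover with its two lugs in the two slots, down until its flange rests on the socket. Twist the cap clockwise (seen from above) half way, so that its wing lines up with the long middle mark that points fore and aft, never as far as the lock click, and hold it there against its spring: finish while still gripping the cap. Leave the small cup, the beige bowl and the scoop on the table alone.

Things in the scene. Friction and masses are not known exactly. Their poses are not given: they have to be found in the camera images.
- chopper: Table chopper, a plain pale metal box 180 (x) x 150 (y) x 73 mm high, fixed to the table. Origin: centre of its underside on the table. Its x axis points from its front (black vented panel, cover tab) to its rear (hinge), z up.
- cover (a joint): Hinge angle of the chopper's metal cover (rad): 0 = closed and level (hard stop), positive = front edge raised. A stiff friction hinge (0.3 N m): the cover stays where it is left and closes when its front edge is pushed down with 1 to 3 N. Cover 168 mm long from the hinge, 146 mm wide, 8 mm thick; its underside is level with the hinge line.
- cover_tab (a point): Middle of the upper face of the tab (50 mm wide, 18 mm long) on the cover's front edge: 174 mm in front of the hinge line and 8 mm above it with the cover closed. It moves with the cover and has the cover's axes (those of the chopper when closed).
- cover_hinge (a point): Middle of the cover's hinge line, which runs along the chopper's y at its rear, 80 mm behind the chopper's centre and 73 mm above the table. The point turns with the cover.
- cover_socket (a point): Centre of the socket at the top of its black collar (86 mm across, 2 mm proud of the cover, 10 mm thick, free below), 80 mm in front of the hinge. Has the cover's axes: when closed z up, x to the hinge. Hole 48 mm across; two opposite slots 14 mm wide reach 33 mm from the axis, along the line turned +0.75 rad (anticlockwise from above) from x. Marks: see middle_mark.
- cap: Winged bayonet cap, loose, upright, about 90 g. Origin: centre of its underside; z up, x along wing and lugs (same after half a turn). Black skirt 43 mm across, 22 mm high; two lugs on +x and -x, 8 mm wide, 2 to 9 mm up, reach 30 mm from the axis; flange 72 mm across, 22 to 27 mm up; wing 60 mm long, 16 mm thick (grip across it), 27 to 61 mm up. Fully in, its origin is 22 mm below cover_socket.
- pulse_ring (a joint): Sprung switch ring under the socket (rad), pushed clockwise by the cap's lugs after about 0.07 rad of play: 0 = rest, cap at the slots; about 0.68 = half way, cap's x along the socket's x; detents resist from about 0.93, lock clicks past 1.1; stop 1.45. The spring pushes back 0.06 N m at 0, 0.14 half way. Once turned, the lugs sit under the collar with 3 mm of play upward.
- dip_cup: Small white portion cup, 76 mm across, 47 mm high, a bystander. Origin: centre of its underside.
- rice_bowl: Small beige bowl, 93 mm across, 64 mm high, a bystander. Origin: centre of its underside.
- scoop: Dark measuring scoop, 147 mm long, 30 mm high, a bystander. Origin: centre of its underside.
- middle_mark (a point): Top of the long raised bar mark (14 x 3 mm) on the cover, 53 mm in front of the socket's axis on its x line: half way. A short bar mark stands at the slot line (insert), 0.75 rad anticlockwise (from above) before it; a small square mark (lock) 0.75 rad clockwise past it, all 53 mm from the axis.
Not all that is in view belongs to the job. Leave any green, orange or pink look-alike of the cap alone.

How it is judged:
By the outcome, as a careful person would: the job done as asked, in the order asked, and still so for the second after the job is handed in, while the arm keeps its last pose, push and grip.
It also fails if it takes over 61 s, if anything falls off the work surface, if the arm or the gripper's body presses on something with over 40 N, if the wrist force passes 120 N, or if a joint passes its speed limit or range.

## Working session

There is one attempt and no reset: what is moved stays moved. The work goes in short steps, Python scripts to look and compute and a shell command to move; the robot and the scene stay as the last step left them, time stands still between calls to the robot, and variables do not carry over. Pictures are saved under pics/ and viewed, at most 10 in all, crops included, and the job is handed in when it is done.

```bash
mkdir -p pics; ls; cat > h.py <<'E'
from bench import *
import numpy as np, cv2
def snap(n,f):
    im=get_image(n); cv2.imwrite(f'pics/{f}.png',im['frame'][:,:,::-1]); np.savez(f'pics/{f}.npz',**im); return im
def pts(im):
    "world point for each pixel (pinhole)"
    f=240/np.tan(np.radians(im['vertical_fov'])/2); v,u=np.mgrid[0:480,0:640]; z=im['range_z']
    c=np.stack([(u-im['cx'])/f*z,-(v-im['cy'])/f*z,-z],-1)
    return c@np.array(im['orientation']).T+np.array(im['xyz'])
E
python3 - <<'E'
from h import *
a=snap('top','top1');b=snap('side','side1')
for i in (a,b): print(i['vertical_fov'],i['cx'],i['cy'],i['xyz'],np.round(i['orientation'],3).tolist(),(i['range_z']>0).mean())
print(observe())
E
```

```text
pics
56.870261621722406 319.2038532475686 240.6960728303421 [ 0.50163511 -0.01097957  1.09897457] [[-0.02, 0.999, -0.05], [-1.0, -0.02, 0.009], [0.008, 0.05, 0.999]] 0.9958333333333333
57.35004893965046 320.64307832907485 235.9649666885312 [0.4665548  0.86229247 0.59642351] [[-0.995, 0.058, -0.083], [-0.101, -0.506, 0.857], [0.008, 0.861, 0.509]] 0.9930013020833334
{'t': 0.1, 'qpos': array([-1.41828869e+00,  2.63482286e-01, -4.88539009e-02,  1.25942295e+00,
        2.07166974e-05,  1.41548606e+00]), 'joint_velocities': array([-0.00138566,  0.00032861,  0.00151469, -0.00066541, -0.00083128,
       -0.00085739]), 'effort': array([ 5.96553757e-03, -6.38577962e+01,  3.85063148e+01,  1.00864645e-02,
       -2.43595326e-05, -4.14079830e-05]), 'tcp_pos': array([ 0.15901882, -0.50005331,  0.20477666]), 'eef_rot': array([[ 9.52996984e-01,  3.02979755e-01, -1.25791473e-04],
       [ 3.02979734e-01, -9.52996521e-01,  9.54784556e-04],
       [ 1.69401555e-04, -9.48019070e-04, -9.99999536e-01]]), 'contact_force': array([-0.2687745 , -0.1806999 ,  0.03267928]), 'wrist_torque': array([5.38484042e-06, 7.97319878e-03, 4.27584053e-02]), 'grasp_force': 0.0, 'width': 1.0023613644404583}
```

View pics/top1.png

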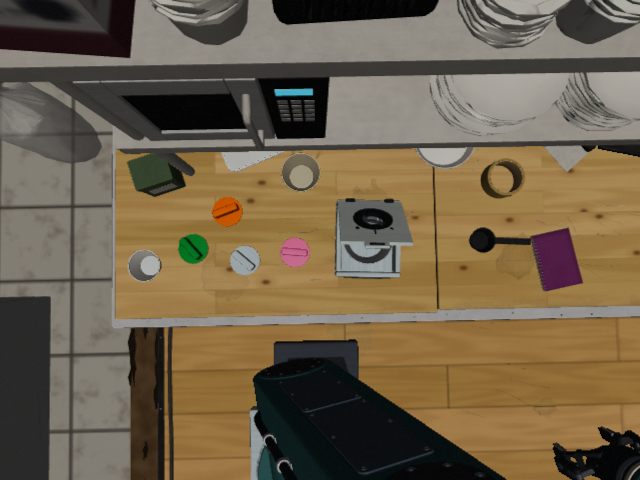

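View pics/side1.png

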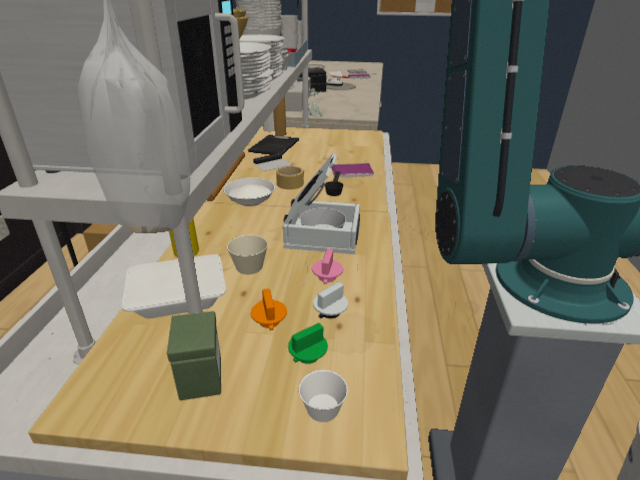

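Top view: grey-white cap at (245,261), chopper with half-open cover at (368,237), hinge at the rear (row ~201), cover tab at about (378,244). Cup at (145,265), bowl at (300,172), scoop at (483,239). Green, orange and pink look-alikes surround the cap.

```bash
python3 - <<'E'
from h import *
im=dict(np.load('pics/top1.npz')); P=pts(im); F=im['frame'].astype(int)
def box(u0,u1,v0,v1):
    m=np.zeros((480,640),bool); m[v0:v1,u0:u1]=1; return m
hsv=cv2.cvtColor(im['frame'],cv2.COLOR_RGB2HSV)
# cap
m=box(222,268,238,284)&(hsv[...,1]<60)
fl=m&(P[...,2]>.018)&(P[...,2]<.036); wg=m&(P[...,2]>.05)
for n,k in(('flange',m&(P[...,2]>.015)),('wing',wg)):
    q=P[k]; (c,s,a)=cv2.minAreaRect(q[:,:2].astype(np.float32)); print(n,k.sum(),q.mean(0),np.median(q[:,2]),c,s,a)
q=P[wg][:,:2]; w,V=np.linalg.eigh(np.cov(q.T)); print('wing dir',np.degrees(np.arctan2(V[1,1],V[0,1])),np.sqrt(w*12))
# chopper
b=box(325,425,190,290)
z=P[...,2]
k=b&(z>.065)&(z<.078); q=P[k]; print('rim',k.sum(),q.mean(0),cv2.minAreaRect(q[:,:2].astype(np.float32)))
k=b&(z>.02); q=P[k]; print('all',q.min(0),q.max(0))
k=b&(z>.095); q=P[k]; c=q.mean(0); U,S,Vt=np.linalg.svd(q-c,full_matrices=False); print('cover n',Vt[2],c,q.min(0),q.max(0), cv2.minAreaRect(q[:,:2].astype(np.float32)))
for v,u in((244,378),(201,350),(201,392),(218,372),(276,337),(276,399),(245,411),(150,300),(100,300),(20,300)): print(u,v,P[v,u].round(3))
E
python3 -c "
import cv2;i=cv2.imread('pics/top1.png')[180:300,215:435];cv2.imwrite('pics/c1.png',cv2.resize(i,None,fx=3.6,fy=3.6,interpolation=2))"
```

```text
flange 682 [0.51210735 0.15737558 0.0427798 ] 0.02825085540388117 (0.5106160044670105, 0.09225353598594666) (0.206800639629364, 0.06764455139636993) 88.7850112915039
wing 185 [0.51250785 0.15528761 0.08319201] 0.06106178530516493 (0.5001698136329651, 0.08926273882389069) (0.19671301543712616, 0.038815781474113464) 79.6751937866211
wing dir 76.06958023752665 [0.03377374 0.10005775]
rim 787 [ 0.51379893 -0.12358365  0.07169206] ((0.5573887825012207, -0.13503316044807434), (0.14988140761852264, 0.17994916439056396), 87.71226501464844)
all [ 0.46264636 -0.21178408  0.02000196] [ 0.65005451 -0.01097957  1.09897457]
cover n [ 0.97638513 -0.13040806  0.17223768] [ 0.57735004 -0.13413924  0.17635817] [ 0.50163511 -0.21041334  0.09501013] [ 0.6340203  -0.01097957  1.09897457] ((0.5780940651893616, -0.10843368619680405), (0.11939378082752228, 0.21706728637218475), 9.3042631149292)
378 244 [ 0.537 -0.136  0.22 ]
350 201 [ 0.642 -0.093  0.084]
392 201 [ 0.641 -0.191  0.081]
372 218 [ 0.606 -0.148  0.041]
337 276 [ 0.468 -0.063  0.001]
399 276 [ 0.467 -0.204  0.068]
411 245 [ 0.534 -0.204  0.208]
300 150 [0.712 0.014 0.284]
300 100 [0.718 0.005 0.521]
300 20 [ 0.742 -0.     0.672]
```

View pics/c1.png

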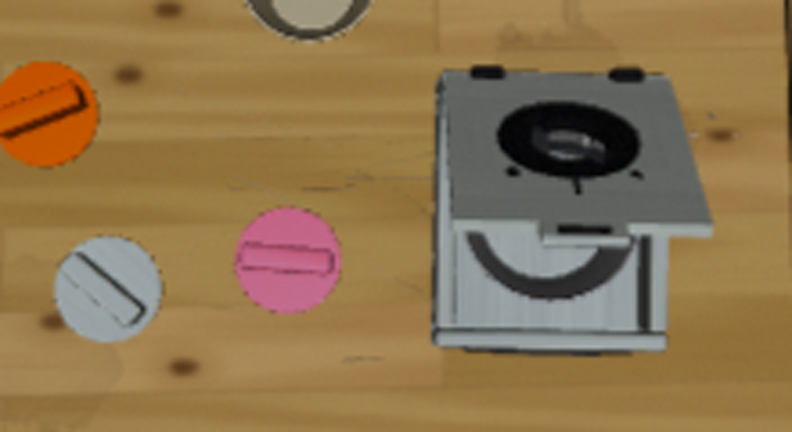

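The crop shows the cap's wing running diagonally from (75,255) to (140,322), the cover with collar at (568,140), the marks below it at (512,170)/(577,187)/(637,175), and the tab at (585,233).

```bash
python3 - <<'E'
from h import *
im=dict(np.load('pics/top1.npz')); P=pts(im); ok=im['range_z']>0
hsv=cv2.cvtColor(im['frame'],cv2.COLOR_RGB2HSV); z=P[...,2]
m=np.zeros((480,640),bool); m[238:284,222:268]=1; m&=ok&(hsv[...,1]<60)&(z<.08)
for n,k in(('flange',m&(z>.018)),('wing',m&(z>.05))):
    q=P[k]; print(n,k.sum(),q.mean(0),np.median(q[:,2]),cv2.minEnclosingCircle(q[:,:2].astype(np.float32)),cv2.minAreaRect(q[:,:2].astype(np.float32)))
b=np.zeros((480,640),bool); b[190:290,325:425]=1; b&=ok
q=P[b&(z>.1)&(z<.24)&(hsv[...,2]>100)]
for _ in range(3):
    c=q.mean(0); n=np.linalg.svd(q-c,full_matrices=False)[2][2]; n*=np.sign(n[2]); q=q[abs((q-c)@n)<.004]
print('cover n',n,'angle',np.arctan2(np.hypot(*n[:2]),n[2]),'yaw deg',np.degrees(np.arctan2(n[1],n[0])),c)
h=np.array([.5574,-.135])+.08*np.array([np.cos(-.04),np.sin(-.04)]); print('hinge',h,'plane dist of hinge',(np.r_[h,.073]-c)@n)
E
```

```text
flange 678 [0.51216914 0.15836882 0.03654856] 0.02822775417600154 ((0.5121609568595886, 0.16020004451274872), 0.035739585757255554) ((0.512062132358551, 0.16043874621391296), (0.07039955258369446, 0.06764455139636993), 88.7850112915039)
wing 181 [0.51274813 0.15896202 0.06074377] 0.061030081891145116 ((0.5142188668251038, 0.15826387703418732), 0.03020121343433857) ((0.5125353932380676, 0.15966765582561493), (0.06011251360177994, 0.016507556661963463), 49.12350845336914)
cover n [ 0.78365112 -0.03060548  0.62044679] angle 0.9014840469355273 yaw deg -2.236549134233212 [ 0.55636864 -0.14309189  0.19182947]
hinge [ 0.63733601 -0.13819915] plane dist of hinge -0.01042694037249795
```

Cap: centre (0.512, 0.160), wing at 49°, with flange height, radius and wing size as specified. Chopper: centre (0.557, -0.135), yaw -2.3°, rim 150 x 180 mm as specified. Cover angle about 0.90 rad. Next I go above the tab with shut fingers.

```bash
H="python3 -m handwheel"
python3 -m handwheel '[{"z":-25,"hand":0},{"x":34,"y":-16,"z":-5,"hand":0},{"x":34,"y":-16,"z":-5,"hand":0},{"x":34,"y":-16,"z":-5,"hand":0},{"x":34,"y":-16,"z":-5,"hand":0},{"x":34,"y":-16,"z":-5,"hand":0},{"x":34,"y":-16,"hand":0},{"x":34,"y":-16,"hand":0}]'
python3 -m handwheel '[{"x":35,"y":-16,"hand":0},{"x":35,"y":-16,"hand":0},{"x":35,"y":-17,"hand":0},{"x":35,"y":-17,"hand":0},{"x":35,"y":-17,"hand":0},{"x":35,"y":-17,"hand":0},{"x":35,"y":-17,"hand":0},{"hand":0}]'
python3 -m handwheel '[{"twist":-7},{"twist":-7},{"twist":-7},{"twist":-7},{"twist":-7},{"twist":-7},{"twist":-7},{"twist":-7}]' >/dev/null
python3 -m handwheel '[{"twist":-7},{"twist":-7},{"twist":-7},{"twist":-7},{"twist":-7},{"twist":-7},{"twist":-7},{"twist":-7}]' >/dev/null
python3 -m handwheel '[{"twist":-7},{"twist":-7},{"twist":-7},{"twist":-7},{"twist":-7},{"twist":-7},{"twist":-6},{"hand":0}]'
python3 -c "
from bench import *
s=observe();print(s['qpos'],s['eef_rot'],s['contact_force'],s['width'])"
```

```text
[-1.41828869e+00  2.63482286e-01 -4.88539009e-02  1.25942295e+00
  2.07166974e-05  1.41548606e+00] [[ 9.52996984e-01  3.02979755e-01 -1.25791473e-04]
 [ 3.02979734e-01 -9.52996521e-01  9.54784556e-04]
 [ 1.69401555e-04 -9.48019070e-04 -9.99999536e-01]] [-0.2687745  -0.1806999   0.03267928] 1.0023613644404583schema error: expected keys x, y, z, twist, hand
schema error: expected keys x, y, z, twist, hand
schema error: expected keys x, y, z, twist, hand
schema error: expected keys x, y, z, twist, hand
schema error: expected keys x, y, z, twist, hand
```

```bash
python3 -m handwheel '[{"x":0,"y":0,"z":-25,"twist":0,"hand":0},{"x":34,"y":-16,"z":-5,"twist":0,"hand":0},{"x":34,"y":-16,"z":-5,"twist":0,"hand":0},{"x":34,"y":-16,"z":-5,"twist":0,"hand":0},{"x":34,"y":-16,"z":-5,"twist":0,"hand":0},{"x":34,"y":-16,"z":-5,"twist":0,"hand":0},{"x":34,"y":-16,"z":0,"twist":0,"hand":0},{"x":34,"y":-16,"z":0,"twist":0,"hand":0}]'
python3 -m handwheel '[{"x":35,"y":-16,"z":0,"twist":0,"hand":0},{"x":35,"y":-16,"z":0,"twist":0,"hand":0},{"x":35,"y":-17,"z":0,"twist":0,"hand":0},{"x":35,"y":-17,"z":0,"twist":0,"hand":0},{"x":35,"y":-17,"z":0,"twist":0,"hand":0},{"x":35,"y":-17,"z":0,"twist":0,"hand":0},{"x":35,"y":-17,"z":0,"twist":0,"hand":0},{"x":0,"y":0,"z":0,"twist":-7,"hand":0}]'
python3 -m handwheel '[{"x":0,"y":0,"z":0,"twist":-7,"hand":0},{"x":0,"y":0,"z":0,"twist":-7,"hand":0},{"x":0,"y":0,"z":0,"twist":-7,"hand":0},{"x":0,"y":0,"z":0,"twist":-7,"hand":0},{"x":0,"y":0,"z":0,"twist":-7,"hand":0},{"x":0,"y":0,"z":0,"twist":-7,"hand":0},{"x":0,"y":0,"z":0,"twist":-7,"hand":0},{"x":0,"y":0,"z":0,"twist":-7,"hand":0}]' >/dev/null
python3 -m handwheel '[{"x":0,"y":0,"z":0,"twist":-7,"hand":0},{"x":0,"y":0,"z":0,"twist":-7,"hand":0},{"x":0,"y":0,"z":0,"twist":-7,"hand":0},{"x":0,"y":0,"z":0,"twist":-7,"hand":0},{"x":0,"y":0,"z":0,"twist":-7,"hand":0},{"x":0,"y":0,"z":0,"twist":-7,"hand":0},{"x":0,"y":0,"z":0,"twist":-7,"hand":0},{"x":0,"y":0,"z":0,"twist":-7,"hand":0}]' >/dev/null
python3 -m handwheel '[{"x":0,"y":0,"z":0,"twist":-7,"hand":0},{"x":0,"y":0,"z":0,"twist":-7,"hand":0},{"x":0,"y":0,"z":0,"twist":-7,"hand":0},{"x":0,"y":0,"z":0,"twist":-7,"hand":0},{"x":0,"y":0,"z":0,"twist":-7,"hand":0},{"x":0,"y":0,"z":0,"twist":-6,"hand":0},{"x":0,"y":0,"z":0,"twist":0,"hand":0}]'
python3 -c "
from bench import *
s=observe();print(s['qpos'],s['eef_rot'],s['contact_force'],s['width'])"
```

```text
t: 0.77
tcp_pos: [0.353, -0.32, 0.2554]
eef_rot: [[0.953, 0.303, 0.0], [0.303, -0.953, -0.0], [0.0, 0.0, -1.0]]
contact_force: [0.5, -0.3, -0.1]
width: -0.004
grasp_force: 0.0
t: 1.43
tcp_pos: [0.5533, -0.1315, 0.2541]
eef_rot: [[0.91, 0.415, -0.0], [0.415, -0.91, 0.002], [0.0, -0.002, -1.0]]
contact_force: [1.2, 0.7, 0.1]
width: -0.0
grasp_force: 0.0
t: 3.35
tcp_pos: [0.5499, -0.1357, 0.2549]
eef_rot: [[-0.999, 0.036, -0.001], [0.036, 0.999, 0.0], [0.001, 0.0, -1.0]]
contact_force: [-0.2, -0.6, 0.5]
width: 0.001
grasp_force: 0.0
[-3.85855913e-01  3.28590948e-01  1.81054753e-01  1.42388628e+00
  1.15407926e-05 -3.49548245e-01] [[-9.99340781e-01  3.62997592e-02 -5.75766006e-04]
 [ 3.62996224e-02  9.99340921e-01  2.46343639e-04]
 [ 5.84328746e-04  2.25281156e-04 -9.99999804e-01]] [-0.22114315 -0.62777722  0.51882464] 0.0009639488287931906
```

```bash
python3 -m handwheel '[{"x":0,"y":0,"z":15,"twist":0,"hand":0},{"x":0,"y":0,"z":10,"twist":0,"hand":0},{"x":0,"y":0,"z":6,"twist":0,"hand":0},{"x":0,"y":0,"z":5,"twist":0,"hand":0},{"x":0,"y":0,"z":4,"twist":0,"hand":0},{"x":0,"y":0,"z":4,"twist":0,"hand":0},{"x":0,"y":0,"z":0,"twist":0,"hand":0}]'
python3 -m handwheel '[{"x":4,"y":0,"z":4,"twist":0,"hand":0},{"x":4,"y":0,"z":3.5,"twist":0,"hand":0},{"x":4,"y":0,"z":3.5,"twist":0,"hand":0},{"x":4,"y":0,"z":4,"twist":0,"hand":0},{"x":4,"y":0,"z":4,"twist":0,"hand":0},{"x":4,"y":0,"z":4,"twist":0,"hand":0}]'
```

```text
t: 3.93
tcp_pos: [0.5498, -0.1357, 0.2107]
eef_rot: [[-0.999, 0.042, -0.001], [0.042, 0.999, 0.0], [0.001, 0.0, -1.0]]
contact_force: [0.3, -0.1, 0.1]
width: -0.001
grasp_force: 0.0
t: 4.43
tcp_pos: [0.5245, -0.1347, 0.1885]
eef_rot: [[-0.999, 0.041, -0.001], [0.041, 0.999, -0.001], [0.001, -0.001, -1.0]]
contact_force: [-13.2, -0.1, 18.4]
width: -0.002
grasp_force: 8.7
```

```bash
python3 - <<'E'
from h import *
s=snap('side','s2');w=snap('wrist','w2')
cv2.imwrite('pics/c2.png',np.hstack([cv2.resize(s['frame'][120:270,260:420],(480,450),interpolation=2),cv2.resize(w['frame'],(320,240))[:, :][np.r_[0:240,[0]*210]]])[:,:,::-1])
E
```

```text
(no output)
```

View pics/c2.png

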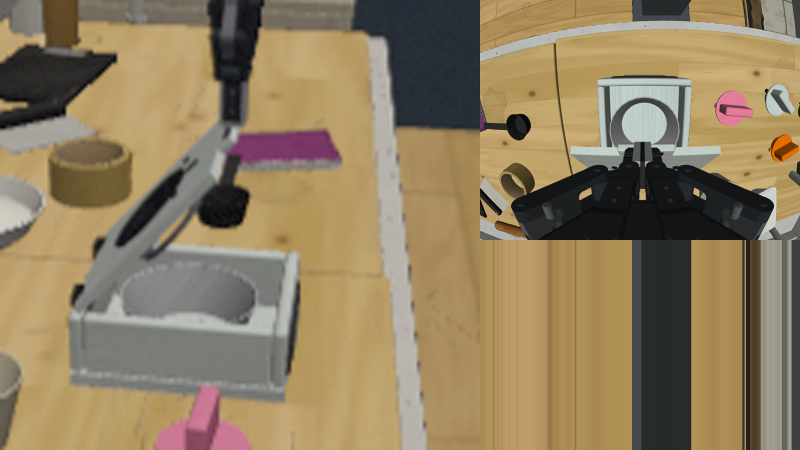

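The crop shows the shut fingertips standing on the extreme front edge of the tab at about (235,125), and the force is partly along the cover. I'll measure the cover angle from side-view depth before going on.

```bash
python3 - <<'E'
from h import *
im=dict(np.load('pics/side1.npz')); im2=dict(np.load('pics/s2.npz'))
for I in (im,im2):
    P=pts(I); ok=(I['range_z']>0)&(P[...,2]>.085)&(P[...,2]<.26)&(P[...,0]>.45)&(P[...,0]<.68)&(P[...,1]>-.22)&(P[...,1]<-.055)&(I['frame'].mean(-1)>60)
    q=P[ok]; 
    for lo in np.arange(.085,.25,.015):
        k=(q[:,2]>lo)&(q[:,2]<lo+.015)
        if k.any(): print(round(lo,3),k.sum(),np.percentile(q[k,0],[3,50,97]).round(3),np.percentile(q[k,1],[3,97]).round(3))
    print()
print(observe()['contact_force'],observe()['tcp_pos'])
E
```

```text
0.085 76 [0.627 0.635 0.643] [-0.199 -0.061]
0.1 91 [0.591 0.622 0.63 ] [-0.201 -0.061]
0.115 69 [0.577 0.61  0.619] [-0.198 -0.06 ]
0.13 66 [0.568 0.599 0.608] [-0.199 -0.059]
0.145 75 [0.558 0.585 0.596] [-0.2   -0.059]
0.16 61 [0.564 0.578 0.585] [-0.203 -0.058]
0.175 85 [0.559 0.567 0.574] [-0.197 -0.057]
0.19 91 [0.548 0.555 0.563] [-0.197 -0.058]
0.205 97 [0.536 0.544 0.55 ] [-0.199 -0.06 ]
0.22 32 [0.53  0.534 0.539] [-0.151 -0.105]

0.085 94 [0.625 0.633 0.641] [-0.199 -0.061]
0.1 101 [0.591 0.619 0.628] [-0.201 -0.06 ]
0.115 70 [0.576 0.606 0.615] [-0.201 -0.059]
0.13 81 [0.558 0.59  0.601] [-0.201 -0.058]
0.145 77 [0.552 0.579 0.588] [-0.2   -0.058]
0.16 91 [0.558 0.566 0.575] [-0.2   -0.058]
0.175 115 [0.546 0.554 0.562] [-0.198 -0.057]
0.19 119 [0.53  0.54  0.548] [-0.183 -0.056]
0.205 60 [0.518 0.528 0.536] [-0.139 -0.078]
0.22 25 [0.514 0.518 0.535] [-0.138 -0.122]
0.235 26 [0.514 0.518 0.536] [-0.132 -0.12 ]

[-4.05518553  0.51812897  5.45512724] [ 0.52412223 -0.13466042  0.18821623]
```

```bash
python3 - <<'E'
from h import *
I=dict(np.load('pics/s2.npz'));w=dict(np.load('pics/w2.npz'))
P=pts(I)
for u in (328,332,336,340,344):
    print(u,[(v,*P[v,u].round(3)) for v in range(148,184,4)])
a=cv2.resize(I['frame'][130:200,290:370],(640,560)[::1],interpolation=cv2.INTER_NEAREST)[:, :400] if 0 else cv2.resize(I['frame'][135:195,305:365],(400,400),interpolation=2)
b=cv2.resize(w['frame'][250:410,240:400],(400,400),interpolation=2)
cv2.imwrite('pics/c3.png',np.hstack([a,b])[:,:,::-1])
E
```

```text
328 [(148, np.float64(0.605), np.float64(-0.827), np.float64(0.004)), (152, np.float64(0.601), np.float64(-0.786), np.float64(0.002)), (156, np.float64(0.597), np.float64(-0.738), np.float64(0.003)), (160, np.float64(0.593), np.float64(-0.696), np.float64(0.003)), (164, np.float64(0.553), np.float64(-0.199), np.float64(0.182)), (168, np.float64(0.549), np.float64(-0.159), np.float64(0.186)), (172, np.float64(0.546), np.float64(-0.118), np.float64(0.193)), (176, np.float64(0.543), np.float64(-0.088), np.float64(0.195)), (180, np.float64(0.541), np.float64(-0.058), np.float64(0.198))]
332 [(148, np.float64(0.589), np.float64(-0.83), np.float64(0.004)), (152, np.float64(0.586), np.float64(-0.791), np.float64(0.001)), (156, np.float64(0.581), np.float64(-0.737), np.float64(0.004)), (160, np.float64(0.542), np.float64(-0.196), np.float64(0.194)), (164, np.float64(0.539), np.float64(-0.157), np.float64(0.198)), (168, np.float64(0.536), np.float64(-0.119), np.float64(0.203)), (172, np.float64(0.534), np.float64(-0.093), np.float64(0.204)), (176, np.float64(0.533), np.float64(-0.072), np.flo
[... 1142 characters left out ...]
0.538), np.float64(-0.545), np.float64(0.004)), (180, np.float64(0.536), np.float64(-0.512), np.float64(0.004))]
344 [(148, np.float64(0.541), np.float64(-0.842), np.float64(0.002)), (152, np.float64(0.538), np.float64(-0.794), np.float64(0.002)), (156, np.float64(0.536), np.float64(-0.749), np.float64(0.002)), (160, np.float64(0.534), np.float64(-0.707), np.float64(0.002)), (164, np.float64(0.53), np.float64(-0.635), np.float64(0.014)), (168, np.float64(0.528), np.float64(-0.597), np.float64(0.014)), (172, np.float64(0.526), np.float64(-0.56), np.float64(0.014)), (176, np.float64(0.525), np.float64(-0.554), np.float64(0.001)), (180, np.float64(0.523), np.float64(-0.511), np.float64(0.005))]
```

View pics/c3.png

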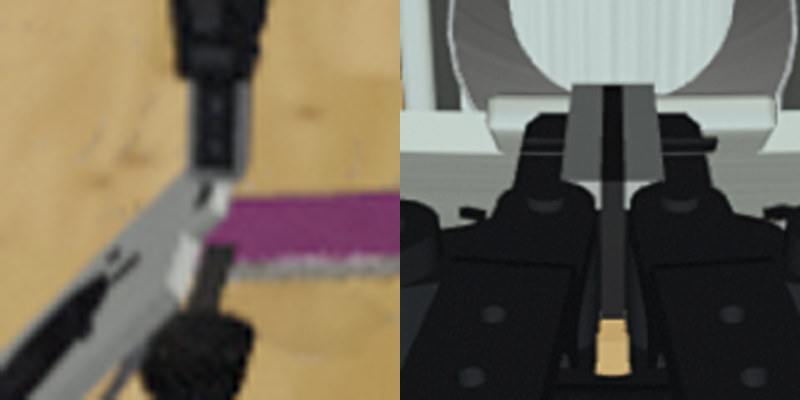

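The left crop shows the fingertip bottom at about (215,170), right on the tab's front corner. Depth puts it near z = 0.215, but the TCP reads 0.188. I'll lift clear and check the tip height against the camera.

```bash
python3 -m handwheel '[{"x":0,"y":0,"z":-20,"twist":0,"hand":0},{"x":0,"y":0,"z":-30,"twist":0,"hand":0},{"x":0,"y":0,"z":0,"twist":0,"hand":0},{"x":0,"y":0,"z":0,"twist":0,"hand":0}]'
python3 - <<'E'
from h import *
I=snap('side','s3');P=pts(I);s=observe();t=s['tcp_pos'];print(t,s['contact_force'])
k=(I['range_z']>0)&(abs(P[...,0]-t[0])<.02)&(abs(P[...,1]-t[1])<.03)&(P[...,2]>.1)&(P[...,2]<.4)&(I['frame'].max(-1)<90)
q=P[k]
for lo in np.arange(.2,.36,.01):
    a=q[(q[:,2]>=lo)&(q[:,2]<lo+.01)]
    if len(a): print(lo.round(3),len(a),a.min(0).round(3),a.max(0).round(3))
# cover angle
q=P[(I['range_z']>0)&(P[...,1]>-.21)&(P[...,1]<-.055)&(P[...,0]>.48)&(P[...,0]<.66)&(P[...,2]>.1)&(P[...,2]<.24)&(I['frame'].min(-1)>100)]
for _ in range(5):
    c=np.median(q,0) if _==0 else q.mean(0); n=np.linalg.svd(q-c,full_matrices=False)[2][2]; n*=np.sign(n[2]); q=q[abs((q-c)@n)<.006]
print('n',n,np.arctan2(np.hypot(*n[:2]),n[2]),len(q))
E
python3 -c "
import cv2;i=cv2.imread('pics/s3.png')[100:270,260:420];cv2.imwrite('pics/c4.png',cv2.resize(i,None,fx=3.5,fy=3.5,interpolation=2))"
```

```text
t: 4.87
tcp_pos: [0.5264, -0.1351, 0.2392]
eef_rot: [[-0.999, 0.041, 0.002], [0.041, 0.999, -0.001], [-0.002, -0.001, -1.0]]
contact_force: [0.3, 0.2, -0.0]
width: 0.004
grasp_force: 0.0
[ 0.52593701 -0.13484425  0.23814353] [-0.59742587 -0.26087064  0.10921397]
0.2 1 [ 0.529 -0.116  0.21 ] [ 0.529 -0.116  0.21 ]
0.21 7 [ 0.525 -0.137  0.211] [ 0.529 -0.116  0.214]
0.26 5 [ 0.522 -0.132  0.268] [ 0.531 -0.129  0.269]
0.27 24 [ 0.52  -0.131  0.271] [ 0.534 -0.118  0.28 ]
0.28 29 [ 0.52  -0.128  0.28 ] [ 0.534 -0.119  0.29 ]
0.29 31 [ 0.52  -0.128  0.29 ] [ 0.534 -0.117  0.3  ]
0.3 27 [ 0.516 -0.13   0.301] [ 0.537 -0.116  0.309]
0.31 22 [ 0.513 -0.16   0.311] [ 0.54  -0.105  0.32 ]
0.32 17 [ 0.514 -0.136  0.32 ] [ 0.534 -0.105  0.33 ]
0.33 20 [ 0.509 -0.147  0.33 ] [ 0.517 -0.113  0.34 ]
0.34 20 [ 0.509 -0.143  0.341] [ 0.517 -0.112  0.35 ]
0.35 34 [ 0.509 -0.14   0.35 ] [ 0.544 -0.107  0.36 ]
n [ 0.74031751 -0.00767065  0.67221361] 0.8336016589732568 625
```

View pics/c4.png

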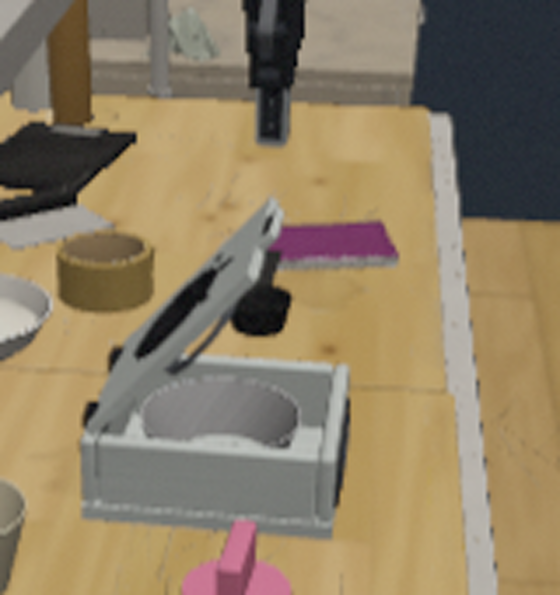

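The tip bottom reads z ≈ 0.263 in the camera with TCP at 0.238. The clear crop at (272,143) and the earlier contact height both agree, so the shut tips are effectively about 25 mm above the reported TCP. The cover is now at 0.83 rad. I'll contact the tab further back, allowing for this.

```bash
python3 -m handwheel '[{"x":-20,"y":0,"z":0,"twist":0,"hand":0},{"x":0,"y":0,"z":25,"twist":0,"hand":0},{"x":0,"y":0,"z":20,"twist":0,"hand":0},{"x":0,"y":0,"z":6,"twist":0,"hand":0},{"x":0,"y":0,"z":5,"twist":0,"hand":0},{"x":0,"y":0,"z":4,"twist":0,"hand":0},{"x":0,"y":0,"z":0,"twist":0,"hand":0}]'
python3 -m handwheel '[{"x":2,"y":0,"z":2,"twist":0,"hand":0},{"x":2,"y":0,"z":2,"twist":0,"hand":0},{"x":2,"y":0,"z":2,"twist":0,"hand":0},{"x":2,"y":0,"z":2,"twist":0,"hand":0}]'
python3 -m handwheel '[{"x":3,"y":0,"z":3,"twist":0,"hand":0},{"x":3,"y":0,"z":3,"twist":0,"hand":0},{"x":3,"y":0,"z":3,"twist":0,"hand":0},{"x":3,"y":0,"z":3,"twist":0,"hand":0}]'
```

```text
t: 5.5
tcp_pos: [0.5458, -0.1356, 0.1781]
eef_rot: [[-0.999, 0.041, -0.0], [0.041, 0.999, 0.0], [0.0, 0.0, -1.0]]
contact_force: [0.4, -0.2, -0.1]
width: 0.001
grasp_force: 0.0
t: 5.83
tcp_pos: [0.5379, -0.1354, 0.1704]
eef_rot: [[-0.999, 0.041, 0.001], [0.041, 0.999, -0.0], [-0.001, -0.0, -1.0]]
contact_force: [0.3, 0.2, 2.3]
width: 0.001
grasp_force: 0.6
t: 6.17
tcp_pos: [0.5256, -0.1348, 0.1579]
eef_rot: [[-0.999, 0.041, 0.0], [0.041, 0.999, -0.0], [-0.0, -0.0, -1.0]]
contact_force: [1.2, -0.6, 0.8]
width: -0.001
grasp_force: 0.5
```

```bash
python3 -m handwheel '[{"x":3.5,"y":0,"z":4.3,"twist":0,"hand":0},{"x":3.5,"y":0,"z":4.3,"twist":0,"hand":0},{"x":3.5,"y":0,"z":4.4,"twist":0,"hand":0},{"x":3.2,"y":0,"z":4.6,"twist":0,"hand":0},{"x":3.2,"y":0,"z":4.7,"twist":0,"hand":0},{"x":3,"y":0,"z":4.7,"twist":0,"hand":0}]'
python3 -m handwheel '[{"x":2.7,"y":0,"z":5,"twist":0,"hand":0},{"x":2.7,"y":0,"z":5,"twist":0,"hand":0},{"x":2.6,"y":0,"z":5,"twist":0,"hand":0},{"x":2.2,"y":0,"z":5.1,"twist":0,"hand":0},{"x":2.2,"y":0,"z":5.2,"twist":0,"hand":0},{"x":2,"y":0,"z":5.2,"twist":0,"hand":0}]'
python3 -m handwheel '[{"x":1.7,"y":0,"z":5.3,"twist":0,"hand":0},{"x":1.7,"y":0,"z":5.3,"twist":0,"hand":0},{"x":1.5,"y":0,"z":5.3,"twist":0,"hand":0},{"x":1,"y":0,"z":5.5,"twist":0,"hand":0}]'
```

```text
t: 6.67
tcp_pos: [0.5057, -0.1339, 0.1306]
eef_rot: [[-0.999, 0.041, -0.0], [0.041, 0.999, 0.0], [0.0, 0.0, -1.0]]
contact_force: [-0.4, 0.1, 1.6]
width: 0.001
grasp_force: 0.5
t: 7.17
tcp_pos: [0.4916, -0.1334, 0.1002]
eef_rot: [[-0.999, 0.041, 0.0], [0.041, 0.999, 0.0], [-0.0, 0.0, -1.0]]
contact_force: [0.7, 0.5, 1.7]
width: 0.001
grasp_force: 0.4
t: 7.5
tcp_pos: [0.4856, -0.1331, 0.0787]
eef_rot: [[-0.999, 0.041, -0.0], [0.041, 0.999, 0.0], [0.0, 0.0, -1.0]]
contact_force: [-1.2, -0.5, 1.5]
width: 0.002
grasp_force: 0.4
```

```bash
python3 -m handwheel '[{"x":0.7,"y":0,"z":4.5,"twist":0,"hand":0},{"x":0.5,"y":0,"z":4.5,"twist":0,"hand":0},{"x":0.3,"y":0,"z":4,"twist":0,"hand":0},{"x":0,"y":0,"z":3,"twist":0,"hand":0}]' | grep -E "tcp|force"
python3 -m handwheel '[{"x":0,"y":0,"z":2.5,"twist":0,"hand":0},{"x":0,"y":0,"z":2,"twist":0,"hand":0}]'| grep -E "tcp|force"
python3 -m handwheel '[{"x":0,"y":0,"z":1.5,"twist":0,"hand":0},{"x":0,"y":0,"z":1,"twist":0,"hand":0}]'| grep -E "tcp|force"
```

```text
tcp_pos: [0.4841, -0.133, 0.0628]
contact_force: [0.1, 0.4, 0.5]
grasp_force: 0.4
tcp_pos: [0.4843, -0.133, 0.0585]
contact_force: [-0.4, 0.3, 0.7]
grasp_force: 0.4
tcp_pos: [0.4843, -0.1331, 0.0561]
contact_force: [-0.0, 0.7, 1.1]
grasp_force: 0.4
```

```bash
python3 -m handwheel '[{"x":0,"y":0,"z":1,"twist":0,"hand":0},{"x":0,"y":0,"z":0.7,"twist":0,"hand":0}]'| grep -E "tcp|force"
python3 -m handwheel '[{"x":0,"y":0,"z":0.7,"twist":0,"hand":0},{"x":0,"y":0,"z":0.5,"twist":0,"hand":0}]'| grep -E "tcp|force"
python3 -m handwheel '[{"x":0,"y":0,"z":0.5,"twist":0,"hand":0},{"x":0,"y":0,"z":0.3,"twist":0,"hand":0}]'| grep -E "tcp|force"
python3 - <<'E'
from h import *
I=get_image('side');P=pts(I)
k=(I['range_z']>0)&(P[...,1]>-.2)&(P[...,1]<-.07)&(P[...,0]>.47)&(P[...,0]<.63)&(P[...,2]>.05)&(P[...,2]<.15)&(I['frame'].min(-1)>100)
q=P[k];a=np.linalg.lstsq(np.c_[q[:,0]-.637,np.ones(len(q))],q[:,2],rcond=None)[0];print(a,len(q),np.median(q[:,2]))
E
```

```text
tcp_pos: [0.4845, -0.1331, 0.0547]
contact_force: [-4.4, 1.4, 15.6]
grasp_force: 7.4
tcp_pos: [0.4845, -0.1331, 0.0545]
contact_force: [-9.1, 3.4, 30.5]
grasp_force: 14.6
tcp_pos: [0.4845, -0.1332, 0.0543]
contact_force: [-11.2, 4.9, 38.7]
grasp_force: 19.2
[-0.00557223  0.08045339] 1012 0.08197767005987622
```

The cover is closed: it hit the hard stop, the top is at 0.0805 and the slope is about 0. Lifting off and going to the cap.

```bash
python3 -m handwheel '[{"x":0,"y":0,"z":-20,"twist":0,"hand":0},{"x":0,"y":0,"z":-35,"twist":0,"hand":0},{"x":0,"y":0,"z":-30,"twist":0,"hand":0},{"x":-2,"y":37,"z":0,"twist":0,"hand":0},{"x":-2,"y":37,"z":0,"twist":0,"hand":0},{"x":-2,"y":37,"z":0,"twist":0,"hand":0},{"x":-2,"y":37,"z":0,"twist":0,"hand":50},{"x":-2,"y":37,"z":0,"twist":0,"hand":50}]'|grep tcp
python3 -m handwheel '[{"x":-2,"y":37,"z":0,"twist":0,"hand":50},{"x":-2,"y":37,"z":0,"twist":0,"hand":50},{"x":-2,"y":35,"z":0,"twist":0,"hand":50},{"x":0,"y":0,"z":0,"twist":-7,"hand":50},{"x":0,"y":0,"z":0,"twist":-7,"hand":50},{"x":0,"y":0,"z":0,"twist":-7,"hand":50},{"x":0,"y":0,"z":0,"twist":-7,"hand":50},{"x":0,"y":0,"z":0,"twist":-7,"hand":50}]'|grep tcp
python3 -m handwheel '[{"x":0,"y":0,"z":0,"twist":-7,"hand":50},{"x":0,"y":0,"z":0,"twist":-7,"hand":50},{"x":0,"y":0,"z":0,"twist":-2.5,"hand":50},{"x":0,"y":0,"z":0,"twist":0,"hand":50}]'
python3 - <<'E'
from h import *
a=snap('top','top2'); P=pts(a); z=P[...,2];ok=a['range_z']>0
b=np.zeros((480,640),bool); b[180:290,325:425]=1
# chopper closed: rim/cover top face
k=b&ok&(z>.07)&(z<.09)
q=P[k];print('cover',k.sum(),np.median(q[:,2]),cv2.minAreaRect(q[:,:2].astype(np.float32)))
hsv=a['frame'].max(-1)
# collar: dark on the cover
d=(b&(hsv<70)).astype(np.uint8); n,l,st,ct=cv2.connectedComponentsWithStats(d)
for i in range(1,n):
    if st[i,4]>4: print(st[i],ct[i])
cv2.imwrite('pics/c5.png',np.hstack([cv2.resize(a['frame'][185:290,330:415],(400,494),interpolation=2),cv2.resize(snap('wrist','w3')['frame'],(400,300))[np.r_[0:300,[0]*194]]])[:,:,::-1])
E
```

```text
tcp_pos: [0.502, 0.0531, 0.1378]
tcp_pos: [0.5125, 0.1602, 0.1376]
t: 10.38
tcp_pos: [0.5125, 0.1601, 0.1376]
eef_rot: [[-0.653, -0.758, 0.0], [-0.758, 0.653, 0.0], [-0.0, -0.0, -1.0]]
contact_force: [0.4, 0.1, 0.0]
width: 0.585
grasp_force: 0.0
cover 4676 0.08174727388356151 ((0.5513872504234314, -0.1339569389820099), (0.14827407896518707, 0.19352306425571442), 87.4290542602539)
[346 199   9   6  51] [349.76470588 201.41176471]
[384 199  10   7  62] [388.35483871 201.91935484]
[351 220  37  37 670] [368.95671642 237.79850746]
[351 277   6   1   6] [353.5 277. ]
[363 279  12   2  23] [368.26086957 279.52173913]
```

View pics/c5.png

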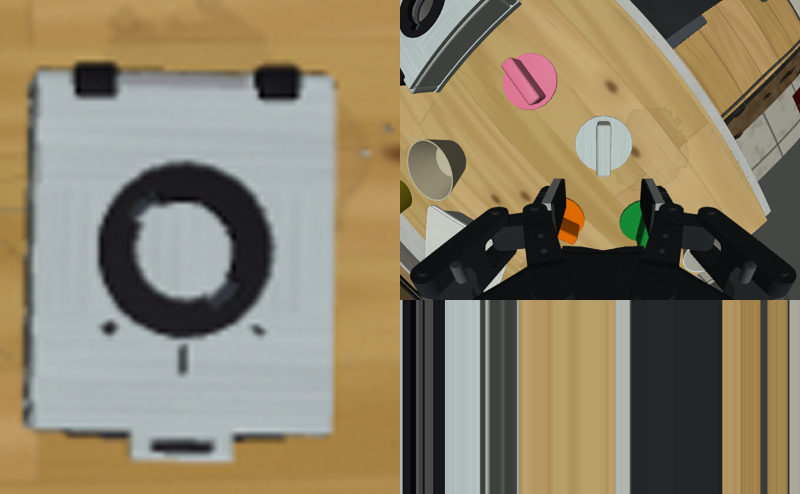

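Left: the closed cover with collar centre at (185,250), slots at (145,210) and (225,295), and the middle mark at (183,360). Right: the wrist view shows the fingers straddling the cap's wing (602,148), aligned with it. I'll locate the socket and descend.

```bash
python3 - <<'E'
from h import *
a=dict(np.load('pics/top2.npz')); R=np.array(a['orientation']);o=np.array(a['xyz']); f=240/np.tan(np.radians(a['vertical_fov'])/2)
def ray(u,v,z):
    d=R@np.array([(u-a['cx'])/f,-(v-a['cy'])/f,-1]); return (o+d*(z-o[2])/d[2])
d=np.zeros((480,640),np.uint8); d[212:262,342:398]=(a['frame'][212:262,342:398].max(-1)<90)
c=max(cv2.findContours(d,cv2.RETR_EXTERNAL,cv2.CHAIN_APPROX_NONE)[0],key=len); e=cv2.fitEllipse(c);print(e)
q=np.array([ray(*p[0],.083)[:2] for p in c],np.float32);s=ray(*e[0],.083);print('socket',s,cv2.minEnclosingCircle(q))
# middle mark: darkest in box
g=a['frame'].astype(float).mean(-1)[256:266,364:374]; w=np.clip(130-g,0,None); v,u=np.mgrid[256:266,364:374]; mu,mv=(w*u).sum()/w.sum(),(w*v).sum()/w.sum()
m=ray(mu,mv,.083);print('mark',mu,mv,m,np.linalg.norm(m-s),'yaw',np.degrees(np.arctan2(*(s-m)[1::-1])))
for i in range(2): print('hinge',ray(*((349.8,201.4),(388.3,201.9))[i],.08))
E
python3 -m handwheel '[{"x":0,"y":0,"z":30,"twist":0,"hand":50},{"x":0,"y":0,"z":30,"twist":0,"hand":50},{"x":0,"y":0,"z":30,"twist":0,"hand":50},{"x":0,"y":0,"z":18,"twist":0,"hand":50},{"x":0,"y":0,"z":8,"twist":0,"hand":50},{"x":0,"y":0,"z":5,"twist":0,"hand":50},{"x":0,"y":0,"z":0,"twist":0,"hand":50}]'|grep -E "tcp|cont|wid"
python3 - <<'E'
from h import *
I=snap('side','s4');P=pts(I)
cv2.imwrite('pics/c6.png',cv2.resize(I['frame'][230:350,270:400],(650,600),interpolation=2)[:,:,::-1])
E
```

```text
((368.83612060546875, 237.72373962402344), (36.043155670166016, 36.13433837890625), 43.233394622802734)
socket [ 0.55678483 -0.13451758  0.083     ] ((0.5569378733634949, -0.13443623483181), 0.042755648493766785)
mark 368.51187122736417 258.5022132796781 [ 0.50910102 -0.13253495  0.083     ] 0.04772500910899092 yaw -2.3809168742725904
hinge [ 0.64196725 -0.09299357  0.08      ]
hinge [ 0.63908873 -0.18213277  0.08      ]
tcp_pos: [0.5125, 0.1601, 0.0165]
contact_force: [0.1, 0.4, 0.6]
width: 0.584
```

View pics/c6.png

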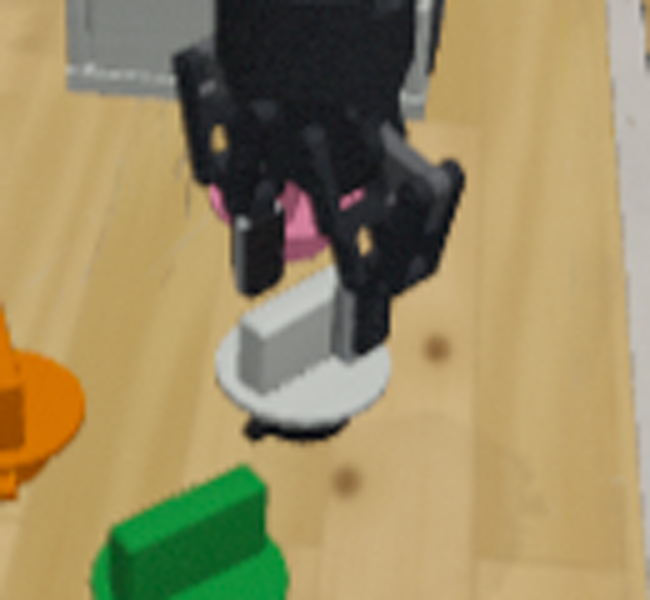

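The crop shows the fingers straddling the wing, but their midpoint (~(312,320)) looks shifted to the far end of the wing (~(288,320)). I'll measure this with depth before closing.

```bash
python3 - <<'E'
from h import *
I=dict(np.load('pics/s4.npz'));P=pts(I);ok=I['range_z']>0;g=I['frame'].max(-1);F=I['frame'].astype(int)
v,u=np.mgrid[0:480,0:640]
s=observe();t=s['tcp_pos'];R=s['eef_rot'];print(t)
box=ok&(u>310)&(u<355)&(v>262)&(v<306)
L=(P-t)@R   # tool coords
k=box&(g<75)&(P[...,2]>.03)
for lo in np.arange(-.09,-.01,.008):
    for sg in(1,-1):
        kk=k&(L[...,2]>=lo)&(L[...,2]<lo+.008)&(L[...,1]*sg>0)
        if kk.sum()>3: print('finger',round(lo,3),sg,kk.sum(),L[kk].min(0).round(4),L[kk].max(0).round(4))
c=ok&(u>305)&(u<355)&(v>278)&(v<318)&(g>110)&((F.max(-1)-F.min(-1))<30)
for n,kk in(('wingtop',c&(P[...,2]>.057)&(P[...,2]<.068)),('flange',c&(P[...,2]>.022)&(P[...,2]<.032))):
    print(n,kk.sum(),L[kk].min(0).round(4),L[kk].max(0).round(4),P[kk].mean(0))
E
```

```text
[0.51291502 0.16010387 0.01720007]
finger -0.09 1 68 [-0.0145  0.0218 -0.0897] [ 0.0083  0.059  -0.0822]
finger -0.09 -1 22 [-0.0143 -0.0472 -0.0893] [ 0.0061 -0.0207 -0.0821]
finger -0.082 1 56 [-0.0138  0.0256 -0.0819] [ 0.0087  0.0577 -0.074 ]
finger -0.082 -1 51 [-0.0152 -0.0471 -0.0819] [ 0.011  -0.0236 -0.0741]
finger -0.074 1 13 [-0.0147  0.031  -0.0739] [-0.0061  0.0404 -0.0668]
finger -0.074 -1 26 [-0.0127 -0.031  -0.0734] [ 0.008  -0.0234 -0.066 ]
finger -0.066 1 15 [-0.008   0.0318 -0.0658] [ 0.0016  0.0394 -0.0586]
finger -0.066 -1 27 [-0.0131 -0.0373 -0.0659] [ 0.0101 -0.024  -0.0582]
finger -0.058 1 24 [-0.0081  0.034  -0.058 ] [ 0.0046  0.0404 -0.0502]
finger -0.058 -1 30 [-0.0132 -0.0271 -0.0576] [ 0.0108 -0.0236 -0.0502]
finger -0.05 1 20 [-0.0103  0.033  -0.0498] [ 0.0055  0.0391 -0.0422]
finger -0.05 -1 27 [-0.0122 -0.0268 -0.0499] [ 0.0107 -0.0234 -0.042 ]
finger -0.042 1 17 [-0.008   0.0318 -0.0417] [ 0.0072  0.0386 -0.0358]
finger -0.042 -1 25 [-0.0115 -0.0274 -0.0419] [ 0.0113 -0.0234 -0.0343]
finger -0.034 -1 16 [-0.0097 -0.0717 -0.034 ] [ 0.0579 -0.0236 -0.0283]
wingtop 130 [-0.0334 -0.0049 -0.0474] [ 0.0161  0.0324 -0.0399] [0.51808873 0.17195316 0.0610758 ]
flange 346 [-0.0394 -0.032  -0.0146] [ 0.0256  0.0373 -0.0053] [0.5115226  0.17964224 0.02763743]
```

Finger centre and wing centre agree to within about 2 mm along the wing, and the tip bottoms are about 30 mm behind the TCP when open. I'll go down 11 mm and close.

```bash
python3 -m handwheel '[{"x":0,"y":0,"z":5,"twist":0,"hand":50},{"x":0,"y":0,"z":4,"twist":0,"hand":50},{"x":0,"y":0,"z":2,"twist":0,"hand":50},{"x":0,"y":0,"z":0,"twist":0,"hand":30}]'|grep -E "tcp|cont|wid"
python3 -m handwheel '[{"x":0,"y":0,"z":0,"twist":0,"hand":10},{"x":0,"y":0,"z":0,"twist":0,"hand":10},{"x":0,"y":0,"z":0,"twist":0,"hand":10},{"x":0,"y":0,"z":0,"twist":0,"hand":10},{"x":0,"y":0,"z":0,"twist":0,"hand":10}]' 70
```

```text
tcp_pos: [0.5124, 0.16, 0.0054]
contact_force: [-0.4, -0.2, -0.4]
width: 0.46
t: 11.87
tcp_pos: [0.5125, 0.1601, 0.0058]
eef_rot: [[-0.654, -0.756, 0.0], [-0.756, 0.654, 0.0], [-0.0, -0.0, -1.0]]
contact_force: [-2.6, -0.8, 5.7]
width: 0.178
grasp_force: 68.7
```

```bash
python3 -m handwheel '[{"x":0,"y":0,"z":-15,"twist":0,"hand":10},{"x":0,"y":0,"z":-30,"twist":0,"hand":10},{"x":0,"y":0,"z":-35,"twist":0,"hand":10},{"x":0,"y":0,"z":-30,"twist":0,"hand":10},{"x":12,"y":-14,"z":0,"twist":0,"hand":10},{"x":24,"y":-28,"z":0,"twist":0,"hand":10},{"x":24,"y":-28,"z":0,"twist":0,"hand":10},{"x":24,"y":-28,"z":0,"twist":0,"hand":10}]'|grep -E "tcp|cont|wid|grasp"
python3 -m handwheel '[{"x":24,"y":-28,"z":0,"twist":0,"hand":10},{"x":24,"y":-28,"z":0,"twist":0,"hand":10},{"x":24,"y":-28,"z":0,"twist":0,"hand":10},{"x":24,"y":-28,"z":0,"twist":0,"hand":10},{"x":13.5,"y":-16.5,"z":0,"twist":0,"hand":10},{"x":0,"y":0,"z":0,"twist":4.3,"hand":10},{"x":0,"y":0,"z":0,"twist":4.2,"hand":10},{"x":0,"y":0,"z":0,"twist":0,"hand":10}]'
python3 - <<'E'
from h import *
I=snap('side','s5');snap('wrist','w5')
s=observe();t=s['tcp_pos'];R=s['eef_rot'];d=np.array([.557,-.1346,t[2]])-t;print(t,'tool delta to socket mm',R.T@d*1e3,'yaw',np.degrees(np.arctan2(-R[1,0],-R[0,0])))
a=I['frame'][150:270,260:390]; b=dict(np.load('pics/w5.npz'))['frame'][180:420,200:440]
cv2.imwrite('pics/c7.png',np.hstack([cv2.resize(a,(400,369),interpolation=2),cv2.resize(b,(369,369),interpolation=2)])[:,:,::-1])
E
```

```text
tcp_pos: [0.5316, 0.0312, 0.1157]
contact_force: [1.5, -0.1, -0.5]
width: 0.172
grasp_force: 68.4
t: 13.2
tcp_pos: [0.557, -0.135, 0.1152]
eef_rot: [[-0.762, -0.648, -0.001], [-0.648, 0.762, 0.0], [0.0, 0.001, -1.0]]
contact_force: [-0.1, 0.5, -0.8]
width: 0.171
grasp_force: 68.5
[ 0.55701459 -0.13439822  0.11541601] tool delta to socket mm [ 1.42841582e-01 -1.43264139e-01 -1.59602894e-05] yaw 40.7796999337384
```

View pics/c7.png

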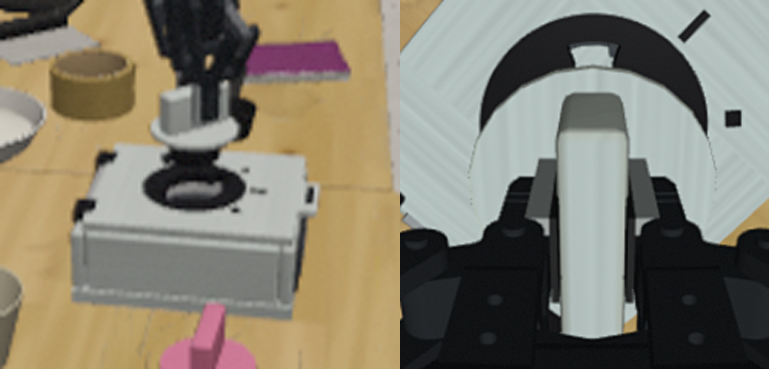

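Left: the cap is held upright over the socket. Right: the slot notch at (595,52) is in line with the wing (593), so alignment is good. Lowering.

```bash
python3 -m handwheel '[{"x":0,"y":0,"z":12,"twist":0,"hand":10},{"x":0,"y":0,"z":8,"twist":0,"hand":10},{"x":0,"y":0,"z":4,"twist":0,"hand":10},{"x":0,"y":0,"z":3,"twist":0,"hand":10},{"x":0,"y":0,"z":3,"twist":0,"hand":10}]'|grep -E "tcp|cont|wid|grasp"
python3 -m handwheel '[{"x":0,"y":0,"z":2,"twist":0,"hand":10},{"x":0,"y":0,"z":2,"twist":0,"hand":10}]'|grep -E "tcp|cont|wid|grasp"
python3 -m handwheel '[{"x":0,"y":0,"z":2,"twist":0,"hand":10},{"x":0,"y":0,"z":2,"twist":0,"hand":10}]'|grep -E "tcp|cont|wid|grasp"
```

```text
tcp_pos: [0.5571, -0.1343, 0.0854]
contact_force: [0.6, 0.2, -1.0]
width: 0.177
grasp_force: 68.5
tcp_pos: [0.5572, -0.1345, 0.0816]
contact_force: [-0.2, -0.1, -0.3]
width: 0.175
grasp_force: 68.5
tcp_pos: [0.5573, -0.1346, 0.0776]
contact_force: [-0.0, 0.5, -1.1]
width: 0.175
grasp_force: 68.5
```

```bash
python3 -m handwheel '[{"x":0,"y":0,"z":3,"twist":0,"hand":10},{"x":0,"y":0,"z":3,"twist":0,"hand":10},{"x":0,"y":0,"z":1.5,"twist":0,"hand":10}]'|grep -E "tcp|cont"
python3 -m handwheel '[{"x":0,"y":0,"z":1,"twist":0,"hand":10},{"x":0,"y":0,"z":1,"twist":0,"hand":10}]'|grep -E "tcp|cont"
python3 -m handwheel '[{"x":0,"y":0,"z":1,"twist":0,"hand":10}]'|grep -E "tcp|cont"
```

```text
tcp_pos: [0.557, -0.1345, 0.0696]
contact_force: [0.1, 0.2, -1.6]
tcp_pos: [0.5571, -0.1345, 0.0679]
contact_force: [-0.1, -0.1, -0.3]
tcp_pos: [0.5572, -0.1345, 0.067]
contact_force: [-0.5, -0.4, -0.9]
```

```bash
python3 -m handwheel '[{"x":0,"y":0,"z":0.7,"twist":0,"hand":10}]'|grep -E "tcp|cont"
python3 -m handwheel '[{"x":0,"y":0,"z":0.5,"twist":0,"hand":10}]'|grep -E "tcp|cont"
python3 -m handwheel '[{"x":0,"y":0,"z":0.5,"twist":0,"hand":10}]'|grep -E "tcp|cont"
```

```text
tcp_pos: [0.5572, -0.1345, 0.0667]
contact_force: [-5.4, 2.3, 15.8]
tcp_pos: [0.5572, -0.1345, 0.0667]
contact_force: [-6.4, 2.5, 19.2]
tcp_pos: [0.5572, -0.1345, 0.0666]
contact_force: [-8.8, 2.7, 25.2]
```

```bash
python3 -m handwheel '[{"x":0,"y":0,"z":-1,"twist":0,"hand":10},{"x":0,"y":0,"z":0,"twist":0,"hand":10}]'|grep -E "tcp|cont"
python3 -m handwheel '[{"x":0,"y":0,"z":0,"twist":3,"hand":10},{"x":0,"y":0,"z":0,"twist":4,"hand":10},{"x":0,"y":0,"z":0,"twist":4,"hand":10},{"x":0,"y":0,"z":0,"twist":4,"hand":10}]'
python3 -m handwheel '[{"x":0,"y":0,"z":0,"twist":4,"hand":10},{"x":0,"y":0,"z":0,"twist":4,"hand":10},{"x":0,"y":0,"z":0,"twist":4,"hand":10},{"x":0,"y":0,"z":0,"twist":4,"hand":10},{"x":0,"y":0,"z":0,"twist":4,"hand":10},{"x":0,"y":0,"z":0,"twist":3,"hand":10}]'
python3 -c "
from bench import *;import numpy as np
s=observe();R=s['eef_rot'];print(s['wrist_torque'],s['qpos'][5],'yaw',np.degrees(np.arctan2(-R[1,0],-R[0,0])))"
```

```text
tcp_pos: [0.5573, -0.1346, 0.0668]
contact_force: [-2.2, 0.9, 6.0]
t: 15.3
tcp_pos: [0.5575, -0.1342, 0.0668]
eef_rot: [[-0.903, -0.43, 0.001], [-0.43, 0.903, 0.0], [-0.001, -0.0, -1.0]]
contact_force: [-1.3, 3.8, 7.2]
width: 0.175
grasp_force: 69.7
t: 15.8
tcp_pos: [0.5575, -0.1339, 0.0668]
eef_rot: [[-0.999, -0.043, 0.001], [-0.043, 0.999, 0.001], [-0.001, 0.001, -1.0]]
contact_force: [0.0, 5.7, 7.1]
width: 0.173
grasp_force: 69.8
[1.06939756 0.00596004 0.2740544 ] -0.4215812339997675 yaw 2.4691414928551922
```

```bash
python3 -m handwheel '[{"x":0,"y":0,"z":0,"twist":2.4,"hand":10},{"x":0,"y":0,"z":0,"twist":2.4,"hand":10},{"x":0,"y":0,"z":0,"twist":0,"hand":10},{"x":0,"y":0,"z":0,"twist":0,"hand":10}]'
python3 - <<'E'
from h import *
s=observe();R=s['eef_rot'];print(s['wrist_torque'],'yaw',np.degrees(np.arctan2(-R[1,0],-R[0,0])))
b=snap('wrist','w8')['frame'][170:420,195:445]; a=snap('side','s8')['frame'][150:260,270:380]
cv2.imwrite('pics/c8.png',np.hstack([cv2.resize(a,(300,400),interpolation=2)[:, :],cv2.resize(b,(400,400),interpolation=2)])[:,:,::-1])
E
```

```text
t: 16.13
tcp_pos: [0.5575, -0.1338, 0.0668]
eef_rot: [[-0.999, 0.037, 0.001], [0.037, 0.999, 0.001], [-0.001, 0.001, -1.0]]
contact_force: [-0.3, 4.7, 8.6]
width: 0.174
grasp_force: 69.8
[1.07326728 0.12525689 0.06117752] yaw -2.1466162518643137
```

View pics/c8.png

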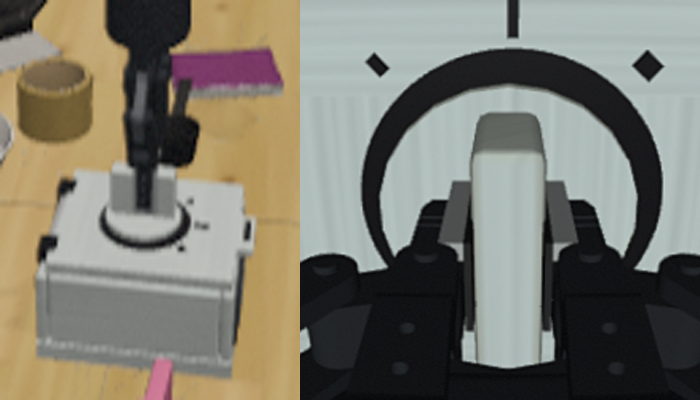

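The wing at (509,240) is parallel to and in line with the middle mark at (513,20). The insert and lock marks are symmetric on either side, and the flange is seated. Handing in while gripping.

```bash
python3 -c "
from bench import *
print(job_done())"
```

```text
the job is handed in; nothing more can be done
None
```

I closed the cover and seated the cap in the socket. I then turned the cap clockwise to the middle mark, within about 1° and short of the lock. The job was handed in at about 16 s with the cap still gripped, and no verdict came back.

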